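# Close the turned boxes with their own lids

## Task

Four turned wooden boxes stand open on the bench among their four knobbed lids and other work. Put each lid, knob up, on the box it was turned for (the one of the same diameter) so that it drops in and lies flat on the rim, and let go. Leave the boxes standing where they are, and do not disturb the wooden ring or the drawer knob.

Things in the scene. Friction and masses are not known exactly. Their poses are not given: they have to be found in the camera images.
- box_a: the smallest of four open round turned boxes of pale wood, standing loose and upright on the bench: outer diameter 56 mm, height 36 mm, wall 6 mm, so its mouth is 44 mm wide; inner floor 8 mm up. Origin: centre of the underside, z up.
- box_b: the second smallest of four open round turned boxes of pale wood, standing loose and upright on the bench: outer diameter 70 mm, height 40 mm, wall 6 mm, so its mouth is 58 mm wide; inner floor 8 mm up. Origin: centre of the underside, z up.
- box_c: the second largest of four open round turned boxes of pale wood, standing loose and upright on the bench: outer diameter 84 mm, height 44 mm, wall 6 mm, so its mouth is 72 mm wide; inner floor 8 mm up. Origin: centre of the underside, z up.
- box_d: the largest of four open round turned boxes of pale wood, standing loose and upright on the bench: outer diameter 98 mm, height 48 mm, wall 6 mm, so its mouth is 86 mm wide; inner floor 8 mm up. Origin: centre of the underside, z up.
- lid_a: the smallest of four loose turned lids of the same wood, right way up on the bench: disc 56 mm wide, 8 mm thick; upright knob in its middle, 18 mm wide, 24 mm tall; tapered spigot below, 10 mm deep, 26 mm wide at the bottom, 38 mm at the top. Origin: centre of the spigot's underside, z up; disc at z 10 to 18 mm, knob 18 to 42 mm. Seated, the disc lies on the rim of the 56 mm box.
- lid_b: the second smallest of four loose turned lids of the same wood, right way up on the bench: disc 70 mm wide, 8 mm thick; upright knob in its middle, 18 mm wide, 24 mm tall; tapered spigot below, 10 mm deep, 40 mm wide at the bottom, 52 mm at the top. Origin: centre of the spigot's underside, z up; disc at z 10 to 18 mm, knob 18 to 42 mm. Seated, the disc lies on the rim of the 70 mm box.
- lid_c: the second largest of four loose turned lids of the same wood, right way up on the bench: disc 84 mm wide, 8 mm thick; upright knob in its middle, 18 mm wide, 24 mm tall; tapered spigot below, 10 mm deep, 54 mm wide at the bottom, 66 mm at the top. Origin: centre of the spigot's underside, z up; disc at z 10 to 18 mm, knob 18 to 42 mm. Seated, the disc lies on the rim of the 84 mm box.
- lid_d: the largest of four loose turned lids of the same wood, right way up on the bench: disc 98 mm wide, 8 mm thick; upright knob in its middle, 18 mm wide, 24 mm tall; tapered spigot below, 10 mm deep, 68 mm wide at the bottom, 80 mm at the top. Origin: centre of the spigot's underside, z up; disc at z 10 to 18 mm, knob 18 to 42 mm. Seated, the disc lies on the rim of the 98 mm box.
- bangle: a turned wooden ring of the same wood, outer diameter 76 mm, hole 62 mm, 18 mm high, lying loose and flat on the bench; to be left alone. Origin: centre of its underside.
- drawer_knob: a turned mushroom-shaped drawer knob of the same wood, widest diameter 44 mm, 47 mm tall, standing loose on its 32 mm foot with no disc under it; to be left alone. Origin: centre of its underside.
Things that resemble listed ones, but are neither listed nor needed, are in the scene too. What is shaped like the box_a but turquoise is not meant.

How it is judged:
At the end, for the whole second after the job is handed in: Each lid rests on the box of its diameter: centred within 6 mm, height within 3 mm of lying on the rim, tilt under 0.06 rad, at rest; each box upright (0.06 rad) and within 40 mm of its start; ring and drawer knob within 40 mm of their start and upright (0.1 rad) (horizontal distance between lid_a and box_a below 0.006 m and z of lid_a in the frame of box_a between 0.023 and 0.029 m and angle between each of lid_a, box_a, lid_b, box_b, lid_c, box_c, lid_d, box_d's own z axis and vertical below 0.06 rad and distance of each of box_a, box_b, box_c, box_d, bangle, drawer_knob from where it was at the start of the episode below 0.04 m and linear speed of each of lid_a, box_a, lid_b, box_b, lid_c, box_c, lid_d, box_d below 0.02 m/s and horizontal distance between lid_b and box_b below 0.006 m and z of lid_b in the frame of box_b between 0.027 and 0.033 m and horizontal distance between lid_c and box_c below 0.006 m and z of lid_c in the frame of box_c between 0.031 and 0.037 m and horizontal distance between lid_d and box_d below 0.006 m and z of lid_d in the frame of box_d between 0.035 and 0.041 m and angle between each of bangle, drawer_knob's own z axis and vertical below 0.1 rad); the robot touches nothing.
It fails at once if the wooden ring is knocked away or tipped (distance of bangle from where it was at the start of the episode above 0.04 m or angle between bangle's own z axis and vertical above 0.5 rad).
It fails at once if the drawer knob is knocked away or tipped (distance of drawer_knob from where it was at the start of the episode above 0.04 m or angle between drawer_knob's own z axis and vertical above 0.5 rad).
It fails at once if a box is tipped over (angle between any of box_a, box_b, box_c, box_d's own z axis and vertical above 0.5 rad).
It also fails if it takes over 96 s, if anything falls off the work surface, if the arm or the gripper's body presses on something with over 40 N, if the wrist force passes 120 N, or if a joint passes its speed limit or range.

## Robot

A 7-joint arm with a two-finger parallel gripper is mounted at the origin on the work surface. World frame = base frame: x ahead of the robot, y to its left, z up, the work surface at z = 0. Lengths are in m, angles in rad, forces in N, time in s.
With the tool pointing down it reaches from about 0.35 to 0.9 m from the base axis. Payload 8.1 kg.
Tool frame: the origin (TCP) lies midway between the tips of the shut fingers; the grasp point (between the pads) lies 19 mm behind it; z points along the fingers, y is the line along which they close (so a half turn about z gives the same grasp; the last joint's range is limited). The gripper opens to 92 mm and grips with 3 to 60 N. Pads are 19 mm wide; open, the fingers measure 130 mm over their backs; the gripper's body (75 mm by 190 mm) begins 47 mm behind the grasp point.
Start: joints at [-0.103, 0.434, 0.025, 1.573, -0.012, 1.134, -0.075], TCP at [0.625, -0, 0.227] pointing down, gripper open.
Joint ranges: [-2.62, 2.62], [-0.44, 2.09], [-1.27, 1.32], [0.08, 2.57], [-1.32, 4.46], [0.12, 2], [-2.74, 2.74]. Speed limits (rad/s): [2.22, 2.22, 3.01, 3.01, 3.14, 3.14, 3.14].

## Interface

Orientations are given as a rotation vector (axis times angle).
In Python, from cell import arm gives the robot as it stands.
- The arm moves only by the tool carry_out, never from a script. Its arguments are lists of equal length, an entry for each row: "claw": the finger opening in cm, from 0 to 9.18; "delta_pos": the shift along the tool's x, y, z in cm, a list of three; "angular": the turn, a rotation vector about the tool's x, y, z in rad, a list of three. In form: {"claw": [claw, ...], "delta_pos": [[dx, dy, dz], ...], "angular": [[ax, ay, az], ...]}. A call has 1 to 20 rows; each row shifts and turns the commanded pose from where the row before left it, along the tool's axes as they then stand; what a row does not reach is not made up. A row lasts 1/10 s, in which the tool goes at most 50 mm and 8.59 degrees, less where a joint would pass 70% of its speed; a pose out of reach is approached as far as the arm can. A call with a gripper value outside its range is refused whole. The fingers move at their own pace and stop on an object; "force" is the grip in N (left out, the last holds). Time passes only in rows, so rows that do not move let the fingers close. It gives the time, the measured TCP pose, the force, the opening and the grip force at its end, in the units of the state.
- arm.observe(): the state, without advancing time (a new reading comes with each control period).
- arm.get_image(name): name is "scene" or "side" or "wrist"; returns a dict with "frame" (420x560x3 uint8, red, green, blue), "mtx" (3x3 intrinsics, pixels), "dist" ([k1, k2, p1, p2, k3] as OpenCV has them; the pictures are not rectified), "T" (4x4, takes a point from camera to world coordinates). Camera axes: x right, y down, z forward; pixel columns grow to the right and rows downward; lengths in m; the calibration is good to about 2 mm. A picture is of the moment at which its call begins. There is no depth.
- arm.sign_off(): hands the job in; it is judged then, once.
Trained networks look in a picture, given as the dict that the camera call returned (one of the last four; its "shot" number tells which), for a name from the list of things; names that differ only in an ending like _2 or _b are one class to them, and where a whole thing is asked for, a point or a joint stands for the part that bears it (a point fixed in the world has none). Each returns a list of dicts, best first, with "conf" (0 to 1); they miss things now and then, are a little off and sometimes report something else, mostly with a low value. They report only what shows in the picture. A call takes as long as a camera call. They do not tell look-alikes from the thing itself.
- arm.look_for(label, picture): "centre" ([column, row] as shares, 0 to 1, of the picture: columns of its width, rows of its height, amid what is visible of it).
- arm.trace(label, picture): "region" (420x560 bool, what is visible of it) and "centre" ([column, row] as shares, 0 to 1, of the picture: columns of its width, rows of its height, amid what is visible of it).
- arm.place_of(label, picture): "centre" ([column, row] as shares, 0 to 1, of the picture: columns of its width, rows of its height: a listed point, or the origin of a listed thing).
The state is a dict: "clock": time; "joints": joint angles; "dq": joint speeds; "joint_efforts": joint torques, N m; "position": TCP position; "ee_rot": TCP orientation; "force": force on the tool from outside, world axes, zero at the start; "ft_torque": the same for the moment, N m; "width": opening from 0.0 (shut) to 1.0 (fully open); "gripper_force": force on a finger pad.
Only numpy, scipy, OpenCV 4.12 (cv2) and the standard library are available. Lean on these libraries where they do the work, as an engineer would, in place of code of your own. Each camera call takes 0.05 s, during which the arm holds its last target. There are 200 camera calls.

## Working session

There is one attempt and no reset: what is moved stays moved. The work goes in short steps, Python scripts to look and compute and a tool call to move; the robot and the scene stay as the last step left them, time stands still between calls to the robot, and variables do not carry over. Pictures are saved under pics/ and viewed, at most 14 in all, crops included, and the job is handed in when it is done.

Besides the shell and the picture viewer there is one more tool, called after "Emit:" as name(argument=value, ...) on one line, values as JSON. carry_out: Moves the arm, as the interface text tells. Its arguments: {"type":"object","properties":{"claw":{"type":"array","items":{"type":"number"}},"delta_pos":{"type":"array","items":{"type":"array","items":{"type":"number"}}},"angular":{"type":"array","items":{"type":"array","items":{"type":"number"}}},"force":{"type":"number"}},"required":["claw","delta_pos","angular"]}

```bash
ls; mkdir -p pics; cat > h.py <<'E'
import numpy as np, cv2, pickle
from cell import arm
def save(p,name): cv2.imwrite('pics/'+name+'.png',p['frame'][:,:,::-1])
def ray(p,uv):
    n=cv2.undistortPoints(np.array([[uv]],float),np.array(p['mtx'],float),np.array(p['dist'],float))[0,0]
    T=np.array(p['T']); return T[:3,3],T[:3,:3]@np.array([n[0],n[1],1.])
def on_z(p,uv,z):
    o,d=ray(p,uv); return o+d*(z-o[2])/d[2]
def proj(p,X):
    T=np.linalg.inv(np.array(p['T'])); 
    return cv2.projectPoints(np.array(X,float).reshape(-1,3),cv2.Rodrigues(T[:3,:3])[0],T[:3,3],np.array(p['mtx'],float),np.array(p['dist'],float))[0][:,0]
def tri(rs):
    A=np.zeros((3,3));b=np.zeros(3)
    for o,d in rs:
        d=d/np.linalg.norm(d);M=np.eye(3)-np.outer(d,d);A+=M;b+=M@o
    X=np.linalg.solve(A,b); return X,[np.linalg.norm(np.cross(X-o,d/np.linalg.norm(d))) for o,d in rs]
E
python3 - <<'E'
from h import *
print(arm.observe())
for n in ['scene','side','wrist']:
    p=arm.get_image(n); save(p,n+'0'); print(n,np.round(p['T'],3).tolist())
    for l in ['box_a','lid_a','bangle','drawer_knob']:
        for f in ('look_for','place_of'):
            print(l,f,[(round(r['conf'],2),np.round(np.array(r['centre'])*[560,420],1).tolist()) for r in getattr(arm,f)(l,p)])
E
```

```text
pics
{'clock': 0.0, 'joints': array([-0.10258981,  0.43523596,  0.02496997,  1.57408454, -0.01155628,
        1.13399927, -0.07514933]), 'dq': array([-1.82622956e-03,  1.49678414e-05, -1.42558859e-03,  1.37760368e-03,
       -1.25676206e-03,  1.43679173e-03, -2.16664298e-03]), 'joint_efforts': array([ 3.89017032e-04, -6.67853522e+01,  9.84863900e-01, -3.14464223e+01,
       -6.05165795e-02,  4.27553023e-02,  1.12382318e-04]), 'position': array([ 6.24493987e-01, -7.62521987e-05,  2.25941745e-01]), 'ee_rot': array([-2.22086557e+00, -2.22062584e+00,  1.94848811e-03]), 'force': array([ 0.11636444,  0.34562413, -0.19966055]), 'ft_torque': array([0.02558215, 0.08017877, 0.01015346]), 'gripper_force': 0.0, 'width': 1.004757910261379}
scene [[0.503, 0.734, -0.456, 0.986], [0.864, -0.42, 0.277, -0.263], [0.012, -0.533, -0.846, 0.869], [0.0, 0.0, 0.0, 1.0]]
box_a look_for [(0.95, [375.8, 252.6]), (0.89, [403.9, 143.0]), (0.86, [316.6, 171.5]), (0.78, [336.2, 272.9]), (0.75, [322.8, 231.5]), (0.56, [258.0, 276.3]), (0.22, [376.6, 178.1])]
box_a place_of [(0.98, [259.1, 278.8]), (0.97, [371.7, 2
[... 1236 characters left out ...]
lace_of [(0.84, [191.2, 257.7])]
drawer_knob look_for [(0.76, [243.3, 302.7])]
drawer_knob place_of [(0.69, [242.6, 311.1]), (0.62, [226.3, 215.5])]
wrist [[1.0, -0.0, -0.001, 0.624], [-0.001, -0.968, -0.25, 0.068], [-0.001, 0.25, -0.968, 0.386], [0.0, 0.0, 0.0, 1.0]]
box_a look_for [(0.93, [307.5, 271.9]), (0.83, [296.7, 121.5]), (0.68, [392.6, 144.9]), (0.66, [402.0, 41.5]), (0.61, [104.1, 23.4])]
box_a place_of [(0.95, [392.0, 43.6]), (0.91, [307.2, 277.4]), (0.8, [386.8, 145.2]), (0.75, [116.4, 22.3]), (0.63, [293.2, 122.3])]
lid_a look_for [(0.93, [166.9, 206.7])]
lid_a place_of [(0.7, [173.4, 204.4])]
bangle look_for []
bangle place_of []
drawer_knob look_for []
drawer_knob place_of []
```

View pics/scene0.png

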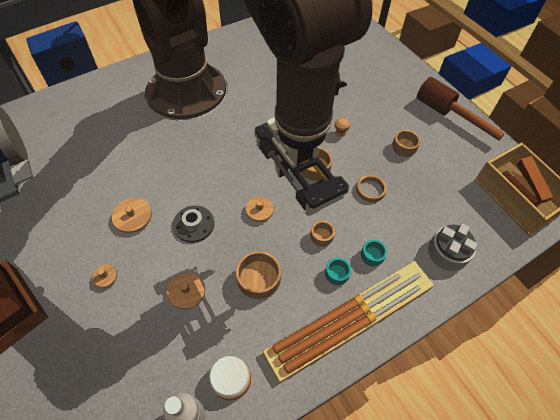

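View pics/side0.png

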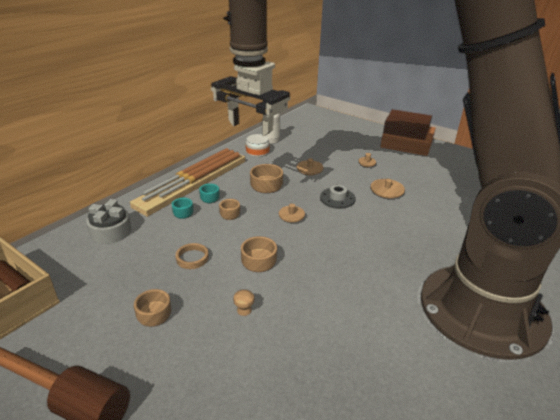

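View pics/wrist0.png

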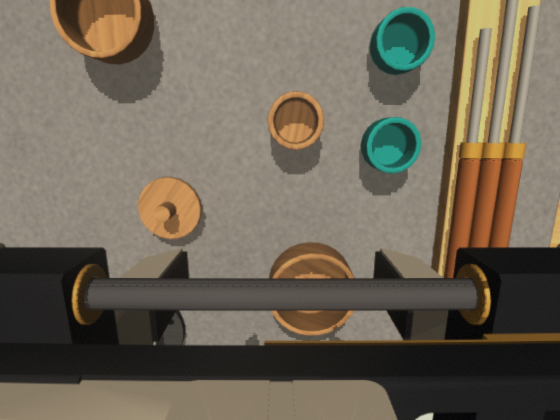

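The pictures show four lids (scene at (131,214), (104,275), (186,291) and (260,209)). They also show four wooden boxes (scene at (259,273), (322,232), (318,165) under the gripper and (405,143)), plus two turquoise look-alikes, the ring at (372,187) and the drawer knob at (342,126). Next I fit model silhouettes to the traces to get positions and sizes.

```bash
cat > fit.py <<'E'
from h import *
from scipy.optimize import minimize
t=np.linspace(0,2*np.pi,48,endpoint=False)
def ring(x,y,z,r): return np.c_[x+r*np.cos(t),y+r*np.sin(t),np.full(48,z)]
BOX=dict(a=(.028,.036),b=(.035,.040),c=(.042,.044),d=(.049,.048))
def sil(p,kind,x,y,R,z0=0):
    m=np.zeros((420*4,560*4),np.uint8)
    if kind=='box':
        H={.028:.036,.035:.040,.042:.044,.049:.048}[R]; parts=[[(R,0),(R,H)]]
    else: parts=[[(R,.010),(R,.018)],[(R-.009,.010),(R-.015,0)],[(.009,.018),(.009,.042)]]
    for pt in parts:
        P=proj(p,np.vstack([ring(x,y,z0+z,r) for r,z in pt]))
        cv2.fillConvexPoly(m,cv2.convexHull(np.round(P*4+1.5).astype(np.int32)),255)
    return cv2.resize(m,(560,420),interpolation=cv2.INTER_AREA)/255.
def iou(ps,regs,kind,x,y,R,z0=0):
    v=[]
    for p,g in zip(ps,regs):
        s=sil(p,kind,x,y,R,z0); v.append(np.minimum(s,g).sum()/max(np.maximum(s,g).sum(),1))
    return np.mean(v)
def fit(ps,regs,kind,x,y,sizes=(.028,.035,.042,.049),z0=0):
    out=[]
    for R in sizes:
        r=minimize(lambda q:-iou(ps,regs,kind,q[0],q[1],R,z0),[x,y],method='Nelder-Mead',options=dict(initial_simplex=[[x,y],[x+.01,y],[x,y+.01]],xatol=2e-4,fatol=1e-4,maxiter=80))
        out.append((round(-r.fun,3),R,np.round(r.x,4).tolist()))
    return sorted(out,reverse=True)
E
cat > m1.py <<'E'
from fit import *
P=[arm.get_image(n) for n in ['scene','side','wrist']]
for kind,zc in(('box',.022),('lid',.017)):
    D=[]
    for i,p in enumerate(P):
        for r in arm.trace(kind+'_a',p):
            uv=np.array(r['centre'])*[560,420]; X=on_z(p,uv,zc)
            hue=np.median(p['frame'][r['region']],axis=0)
            if hue[0]<hue[2]: continue
            D.append([i,X[:2],r['region'],r['conf']])
    used=set()
    for k,d in enumerate(D):
        if k in used: continue
        g={d[0]:k}
        for j in range(k+1,len(D)):
            if D[j][0] not in g and j not in used and np.linalg.norm(D[j][1]-d[1])<.03: g[D[j][0]]=j
        used|=set(g.values())
        f=fit([P[i] for i in g],[D[j][2] for j in g.values()],kind,*d[1])
        X,e=tri([ray(P[i],np.argwhere(D[j][2]).mean(0)[::-1]) for i,j in g.items()]) if len(g)>1 else (0,0)
        print(kind,[(i,round(D[j][3],2),int(D[j][2].sum())) for i,j in g.items()],f[:2],'tri',np.round(X,3),np.round(e,4))
for l in('bangle','drawer_knob'):
    for p in P: print(l,[(round(r['conf'],2),np.round(on_z(p,np.array(r['centre'])*[560,420],0)[:2],3)) for r in arm.place_of(l,p)])
E
python3 m1.py
```

```text
box [(0, 0.82, 1748), (1, 0.81, 847), (2, 0.7, 3741)] [(np.float64(0.802), 0.049, [0.6581, -0.1063]), (np.float64(0.678), 0.042, [0.6603, -0.107])] tri [ 0.658 -0.105  0.025] [0.0008 0.001  0.0014]
box [(0, 0.78, 480), (1, 0.7, 338), (2, 0.83, 2689)] [(np.float64(0.859), 0.028, [0.6379, 0.0765]), (np.float64(0.577), 0.035, [0.6389, 0.0693])] tri [0.639 0.077 0.02 ] [0.0012 0.0013 0.0002]
box [(0, 0.71, 333), (1, 0.65, 1098), (2, 0.68, 5390)] [(np.float64(0.723), 0.042, [0.4556, 0.1761]), (np.float64(0.67), 0.035, [0.4569, 0.1727])] tri [0.46  0.171 0.02 ] [0.0087 0.0003 0.0088]
box [(0, 0.68, 617), (1, 0.9, 1122)] [(np.float64(0.904), 0.035, [0.5193, 0.4324]), (np.float64(0.738), 0.028, [0.5198, 0.4319])] tri [0.519 0.432 0.022] [0.0005 0.0005]
lid [(0, 0.97, 546), (1, 0.85, 359), (2, 0.91, 2976)] [(np.float64(0.911), 0.035, [0.5007, -0.0169]), (np.float64(0.733), 0.028, [0.4995, -0.0154])] tri [ 0.501 -0.016  0.015] [0.002  0.0012 0.0017]
lid [(0, 0.84, 1063), (1, 0.61, 533)] [(np.float64(0.936), 0.049, [0.3605, -0.2975]), (np.float64(0.806), 0.042, [0.3602, -0.2934])] tri [ 0.36  -0.299  0.012] [0.0002 0.0002]
lid [(0, 0.59, 1023), (1, 0.66, 350)] [(np.float64(0.918), 0.042, [0.606, -0.261]), (np.float64(0.776), 0.035, [0.6057, -0.2599])] tri [ 0.607 -0.261  0.014] [0.0011 0.0011]
lid [(0, 0.57, 480), (1, 0.53, 160)] [(np.float64(0.901), 0.028, [0.4844, -0.409]), (np.float64(0.636), 0.035, [0.4844, -0.4118])] tri [ 0.485 -0.409  0.015] [0.0005 0.0005]
bangle [(0.81, array([0.586, 0.268])), (0.6, array([ 0.66, -0.11]))]
bangle [(0.92, array([0.581, 0.268]))]
bangle []
drawer_knob [(0.53, array([0.384, 0.307]))]
drawer_knob [(0.74, array([0.382, 0.314])), (0.71, array([0.634, 0.083]))]
drawer_knob [(0.52, array([0.458, 0.176]))]
```

Emit:
carry_out(claw=[4,4,4,4,4,4,4], delta_pos=[[-0.34,-2.48,0],[-0.34,-2.48,0],[-0.34,-2.48,0],[-0.34,-2.48,0],[-0.34,-2.48,0],[0,0,0],[0,0,0]], angular=[[0,0,0],[0,0,0],[0,0,0],[0,0,0],[0,0,0],[0,0,0],[0,0,0]], force=20)

```text
clock: 2.8
position: [0.5013, -0.017, 0.2272]
ee_rot: [2.221, 2.221, 0.001]
force: [0.7, 0.1, 0.6]
width: 0.457
gripper_force: 0.0
```

```bash
cat > w.py <<'E'
# usage: w.py kind R x y [z0]: refine from the wrist and the fixed views
import sys
from fit import *
kind,R,x,y=sys.argv[1],*map(float,sys.argv[2:5])
zc=.022 if kind=='box' else .017
s=arm.observe(); print(round(s['clock'],1),np.round(s['position'],4),np.round(s['ee_rot'],3))
for n in ('wrist','scene','side'):
    p=arm.get_image(n)
    c=[(np.linalg.norm(on_z(p,np.array(r['centre'])*[560,420],zc)[:2]-[x,y]),r) for r in arm.trace(kind+'_a',p)]
    c=[q for q in c if q[0]<.035]
    if c:
        r=min(c,key=lambda q:q[0])[1]; print(n,round(r['conf'],2),fit([p],[r['region']],kind,x,y,(R,)))
E
python3 w.py lid .035 .5007 -.0169
```

```text
2.8 [ 0.5013 -0.017   0.2272] [2.221e+00 2.221e+00 1.000e-03]
wrist 0.77 [(np.float64(0.964), 0.035, [0.4998, -0.0157])]
scene 0.88 [(np.float64(0.896), 0.035, [0.5011, -0.0175])]
side 0.87 [(np.float64(0.931), 0.035, [0.5021, -0.02])]
```

Emit:
carry_out(claw=[4,4,4,4,4,4,4,4,4,1,1,1,1,1,1], delta_pos=[[0.1,-0.1,3.5],[0,0,3.5],[0,0,3.5],[0,0,3.5],[0,0,3],[0,0,2],[0,0,1],[0,0,0.5],[0,0,0],[0,0,0],[0,0,0],[0,0,0],[0,0,0],[0,0,0],[0,0,0]], angular=[[0,0,0],[0,0,0],[0,0,0],[0,0,0],[0,0,0],[0,0,0],[0,0,0],[0,0,0],[0,0,0],[0,0,0],[0,0,0],[0,0,0],[0,0,0],[0,0,0],[0,0,0]], force=20)

```text
clock: 4.6
position: [0.5005, -0.016, 0.0223]
ee_rot: [2.221, 2.221, 0.001]
force: [-0.4, -0.3, 6.9]
width: 0.191
gripper_force: 20.0
```

Emit:
carry_out(claw=[1,1,1,1,1,1,1,1,1,1,1,1,1,1,1,1,1,1,1], delta_pos=[[0,0,-1],[0,0,-3],[0,0,-4],[0,0,-4],[1.5,0,-4],[3,0,-2],[3.5,0.1,0],[3.5,0.2,0],[3.5,0.2,0],[3.5,0.2,0],[3.5,0.2,0],[3.5,0.2,0],[3.5,0.2,0],[3.5,0.2,0],[3.5,0.2,0],[3.5,0.15,0],[3,0,0],[2.3,0,0],[0,0,0]], angular=[[0,0,0],[0,0,0],[0,0,0],[0,0,0],[0,0,0],[0,0,0],[0,0,0],[0,0,0],[0,0,0],[0,0,0],[0,0,0],[0,0,0],[0,0,0],[0,0,0],[0,0,0],[0,0,0],[0,0,0],[0,0,0],[0,0,0]])

```text
clock: 6.5
position: [0.5165, 0.4359, 0.2017]
ee_rot: [-2.215, -2.225, -0.0]
force: [-0.5, 0.3, -0.8]
width: 0.19
gripper_force: 20.0
```

```bash
python3 w.py box .035 .5193 .4324; python3 - <<'E'
from h import *
save(arm.get_image('wrist'),'w1')
E
```

```text
6.5 [0.5165 0.4359 0.2017] [-2.215 -2.225 -0.   ]
scene 0.95 [(np.float64(0.892), 0.035, [0.5172, 0.4329])]
side 0.73 [(np.float64(0.911), 0.035, [0.5231, 0.4311])]
```

View pics/w1.png

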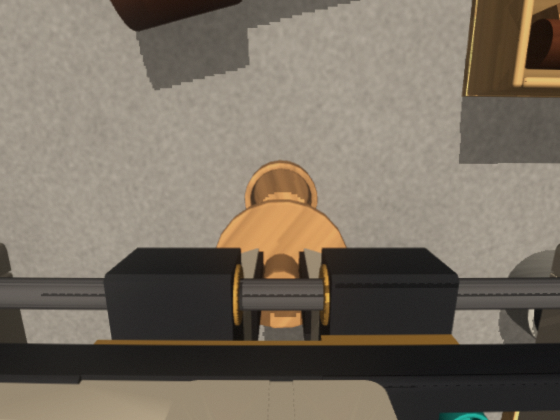

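The held lid hangs level at column 282. Box_b's rim shows behind it, from columns 246 to 317 with its top at row 161. I'll place the rim from those pixels.

```bash
python3 - <<'E'
from h import *
p=arm.get_image('wrist')
for uv in [(246,197),(317,197),(281,161)]: print(on_z(p,uv,.04))
E
```

```text
[0.48451617 0.43631836 0.04      ]
[0.55197857 0.43617509 0.04      ]
[0.51784532 0.47014545 0.04      ]
```

Emit:
carry_out(claw=[1,1,1,1,1,1,1,1,1,1,1], delta_pos=[[-0.18,0.2,2],[0,0,3.5],[0,0,3.5],[0,0,2.5],[0,0,1],[0,0,0.8],[0,0,0.7],[0,0,0.5],[0,0,0.2],[0,0,0.1],[0,0,0]], angular=[[0,0,0],[0,0,0],[0,0,0],[0,0,0],[0,0,0],[0,0,0],[0,0,0],[0,0,0],[0,0,0],[0,0,0],[0,0,0]])

```text
clock: 8.0
position: [0.5208, 0.4305, 0.0543]
ee_rot: [-2.221, -2.221, -0.001]
force: [0.2, 0.9, -0.3]
width: 0.19
gripper_force: 20.0
```

Emit:
carry_out(claw=[1,1,1,1,1], delta_pos=[[0.2,-0.1,0],[0.1,-0.1,0],[0,0,0.1],[0,0,0],[0,0,0]], angular=[[0,0,0],[0,0,0],[0,0,0],[0,0,0],[0,0,0]])

```text
clock: 8.5
position: [0.5186, 0.4331, 0.0527]
ee_rot: [2.221, 2.221, -0.0]
force: [-0.0, 0.4, 0.3]
width: 0.19
gripper_force: 20.0
```

Emit:
carry_out(claw=[4,4,4,4,4,4,4,4,4,4,4], delta_pos=[[0,0,0],[0,0,0],[0,0,0],[0,0,0],[0,0,-2],[0,0,-3],[0,0,-4],[0,0,-4],[0,0,-4],[0,0,0],[0,0,0]], angular=[[0,0,0],[0,0,0],[0,0,0],[0,0,0],[0,0,0],[0,0,0],[0,0,0],[0,0,0],[0,0,0],[0,0,0],[0,0,0]])

```text
clock: 9.6
position: [0.5189, 0.4335, 0.2239]
ee_rot: [2.221, 2.221, 0.004]
force: [0.2, -0.6, -0.7]
width: 0.435
gripper_force: 0.0
```

```bash
python3 - <<'E'
from h import *
print(arm.observe()['position'])
a=arm.get_image('wrist')['frame']; b=arm.get_image('side')['frame'][260:350,90:220]
cv2.imwrite('pics/w2.png',np.hstack([a[:,100:460],cv2.resize(b,(390,270)).__class__(0) if 0 else np.vstack([cv2.resize(b,(390,270),interpolation=cv2.INTER_CUBIC),np.zeros((150,390,3),np.uint8)])])[:,:,::-1])
E
```

```text
[0.51894576 0.43351673 0.22391295]
```

View pics/w2.png

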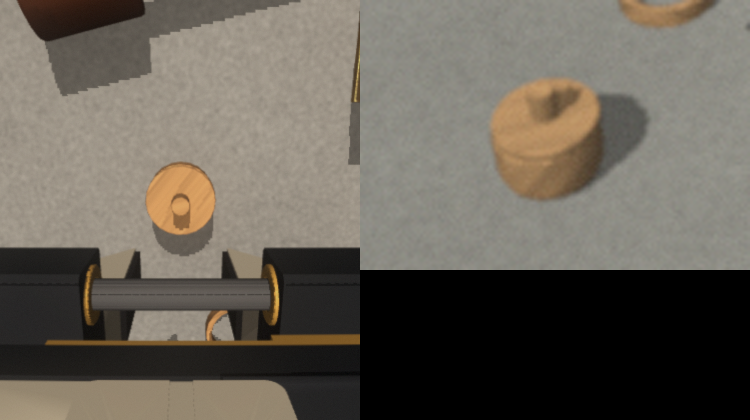

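Lid_b lies flat on box_b (crop at (180,200), with an even rim in the side view). Next is lid_a.

Emit:
carry_out(claw=[4,4,4,4,4,4,4,4,4,4,4,4,4,4,4,4,4,4,4,4], delta_pos=[[-2,0,0],[-4,-0.2,0],[-4.5,-0.2,0],[-4.5,-0.2,0],[-4.5,-0.2,0],[-4.5,-0.2,0],[-4.5,-0.2,0],[-4.5,-0.2,0],[-4.5,-0.2,0],[-4.5,-0.2,0],[-4.5,-0.2,0],[-4.5,-0.2,0],[-4.5,-0.2,0],[-4.5,-0.2,0],[-4.5,-0.2,0],[-4.5,-0.2,0],[-4.5,-0.2,0],[-4.5,-0.2,0],[-4.5,0,0],[-4.5,0,0]], angular=[[0,0,0],[0,0,0],[0,0,0],[0,0,0],[0,0,0],[0,0,0],[0,0,0],[0,0,0],[0,0,0],[0,0,0],[0,0,0],[0,0,0],[0,0,0],[0,0,0],[0,0,0],[0,0,0],[0,0,0],[0,0,0],[0,0,0],[0,0,0]])

```text
clock: 11.7
position: [0.4835, -0.4381, 0.221]
ee_rot: [-2.22, -2.219, 0.001]
force: [0.9, 0.7, 0.4]
width: 0.437
gripper_force: 0.0
```

Emit:
carry_out(claw=[4,4,4,4], delta_pos=[[-1.2,0,0],[0,0,0],[0,0,0],[0,0,0]], angular=[[0,0,0],[0,0,0],[0,0,0],[0,0,0]])

```text
clock: 12.1
position: [0.4851, -0.4466, 0.2222]
ee_rot: [-2.218, -2.223, -0.001]
force: [0.5, 0.5, 0.4]
width: 0.435
gripper_force: 0.0
```

```bash
python3 w.py lid .028 .4844 -.409
```

```text
12.1 [ 0.4851 -0.4466  0.2222] [-2.218e+00 -2.223e+00 -1.000e-03]
wrist 0.64 [(np.float64(0.945), 0.028, [0.4825, -0.4065])]
scene 0.96 [(np.float64(0.851), 0.028, [0.4847, -0.4075])]
side 0.55 [(np.float64(0.85), 0.028, [0.4843, -0.4073])]
```

Emit:
carry_out(claw=[4,4,4,4,4,4,4,4,4,4,1,1,1,1,1,1], delta_pos=[[2.5,-0.1,0],[1.4,0,2],[0,0,3.5],[0,0,3.5],[0,0,3.5],[0,0,3.5],[0,0,2],[0,0,1.5],[0,0,0.5],[0,0,0],[0,0,0],[0,0,0],[0,0,0],[0,0,0],[0,0,0],[0,0,0]], angular=[[0,0,0],[0,0,0],[0,0,0],[0,0,0],[0,0,0],[0,0,0],[0,0,0],[0,0,0],[0,0,0],[0,0,0],[0,0,0],[0,0,0],[0,0,0],[0,0,0],[0,0,0],[0,0,0]])

```text
clock: 14.0
position: [0.484, -0.4101, 0.0234]
ee_rot: [2.221, 2.22, 0.0]
force: [0.6, 0.7, 7.5]
width: 0.19
gripper_force: 20.0
```

Emit:
carry_out(claw=[1,1,1,1,1,1,1,1,1,1,1,1,1,1,1,1,1,1,1,1], delta_pos=[[0,0,-1],[0,0,-3],[0,0,-4],[0,0,-4],[1.5,0,-4],[3,1,-2],[3.5,1.2,0],[3.5,1.2,0],[3.5,1.2,0],[3.5,1.2,0],[3.5,1.2,0],[3.5,1.2,0],[3.5,1.2,0],[3.5,1.2,0],[3.5,1.2,0],[3.5,1.2,0],[3,1.2,0],[1,1.2,0],[0,0,0],[0,0,0]], angular=[[0,0,0],[0,0,0],[0,0,0],[0,0,0],[0,0,0],[0,0,0],[0,0,0],[0,0,0],[0,0,0],[0,0,0],[0,0,0],[0,0,0],[0,0,0],[0,0,0],[0,0,0],[0,0,0],[0,0,0],[0,0,0],[0,0,0],[0,0,0]])

```text
clock: 16.0
position: [0.6371, 0.0245, 0.2028]
ee_rot: [2.222, 2.221, -0.002]
force: [0.4, -0.2, -0.5]
width: 0.191
gripper_force: 20.0
```

```bash
python3 w.py box .028 .638 .0765; python3 w.py lid .028 .638 .025 | tail -3 ; python3 - <<'E'
from h import *
save(arm.get_image('wrist'),'w3')
E
```

```text
16.0 [0.6371 0.0245 0.2028] [ 2.222e+00  2.221e+00 -2.000e-03]
wrist 0.77 [(np.float64(0.948), 0.028, [0.6377, 0.0761])]
scene 0.74 [(np.float64(0.871), 0.028, [0.6383, 0.0773])]
side 0.94 [(np.float64(0.88), 0.028, [0.6428, 0.072])]
16.3 [0.6372 0.0242 0.2029] [ 2.223  2.22  -0.   ]
```

View pics/w3.png

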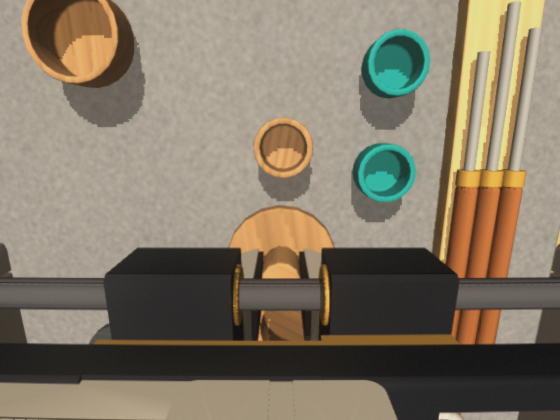

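Box_a is clear at (283,147), and the far edge of the held lid's disc is at (281,207). I'll work out where the lid sits relative to the TCP from that.

```bash
python3 - <<'E'
from h import *
p=arm.get_image('wrist'); s=arm.observe()['position']
for z in (s[2]-.0054,):
    X=on_z(p,(281,207),z); print(s,X, 'lid centre y - tcp y', X[1]-.028-s[1])
    # rim width check: left/right extremes not visible above housings
E
```

```text
[0.63750964 0.02519013 0.20275278] [0.63622319 0.05617308 0.19735278] lid centre y - tcp y 0.0029829524378787407
```

Emit:
carry_out(claw=[1,1,1,1,1,1,1,1,1,1], delta_pos=[[1.5,0,0],[2.4,0.1,0],[1,0,2],[0,0,3.5],[0,0,3.5],[0,0,2.5],[0,0,1],[0,0,0],[0,0,0],[0,0,0]], angular=[[0,0,0],[0,0,0],[0,0,0],[0,0,0],[0,0,0],[0,0,0],[0,0,0],[0,0,0],[0,0,0],[0,0,0]])

```text
clock: 17.7
position: [0.6397, 0.0746, 0.0795]
ee_rot: [2.22, 2.22, 0.004]
force: [-0.0, 0.5, 0.6]
width: 0.19
gripper_force: 20.0
```

Emit:
carry_out(claw=[1,1,1,1,1,1,1], delta_pos=[[-0.1,-0.1,0.8],[0,0,0.8],[0,0,0.7],[0,0,0.4],[0,0,0.2],[0,0,0],[0,0,0]], angular=[[0,0,0],[0,0,0],[0,0,0],[0,0,0],[0,0,0],[0,0,0],[0,0,0]])

```text
clock: 18.4
position: [0.6373, 0.0731, 0.0493]
ee_rot: [-2.221, -2.221, 0.001]
force: [-4.5, -0.4, 8.5]
width: 0.187
gripper_force: 20.0
```

Emit:
carry_out(claw=[4,4,4,4,4,4,4,4,4,4,4], delta_pos=[[0,0,0],[0,0,0],[0,0,0],[0,0,0],[0,0,-2],[0,0,-3],[0,0,-4],[0,0,-4],[0,0,-4],[0,0,0],[0,0,0]], angular=[[0,0,0],[0,0,0],[0,0,0],[0,0,0],[0,0,0],[0,0,0],[0,0,0],[0,0,0],[0,0,0],[0,0,0],[0,0,0]])

```text
clock: 19.5
position: [0.6381, 0.0733, 0.2197]
ee_rot: [2.221, 2.22, 0.003]
force: [-0.6, -0.0, -0.1]
width: 0.434
gripper_force: 0.0
```

```bash
python3 - <<'E'
from h import *
a=arm.get_image('wrist')['frame']; b=arm.get_image('side')['frame'][180:250,190:280]
cv2.imwrite('pics/w4.png',np.hstack([a[:,100:460],np.vstack([cv2.resize(b,(360,280),interpolation=cv2.INTER_CUBIC),np.zeros((140,360,3),np.uint8)])])[:,:,::-1])
E
```

```text
(no output)
```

View pics/w4.png

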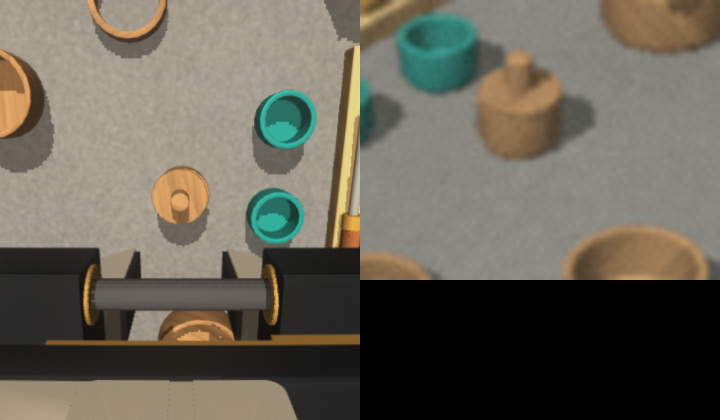

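Lid_a sits flat on box_a (crop (180,195)). Next is lid_c.

Emit:
carry_out(claw=[4,4,4,4,4,4,4,4,4,4,4,4,4], delta_pos=[[-2,-0.2,0],[-3.5,-0.3,0],[-3.5,-0.3,0],[-3.5,-0.3,0],[-3.5,-0.3,0],[-3.5,-0.3,0],[-3.5,-0.3,0],[-3.5,-0.4,0],[-3.5,-0.4,0],[-3.4,-0.4,0],[0,0,0],[0,0,0],[0,0,0]], angular=[[0,0,0],[0,0,0],[0,0,0],[0,0,0],[0,0,0],[0,0,0],[0,0,0],[0,0,0],[0,0,0],[0,0,0],[0,0,0],[0,0,0],[0,0,0]])

```text
clock: 20.9
position: [0.6054, -0.2593, 0.2176]
ee_rot: [-2.219, -2.221, 0.0]
force: [0.6, 0.9, 0.0]
width: 0.433
gripper_force: 0.0
```

```bash
python3 w.py lid .042 .606 -.261
```

```text
20.9 [ 0.6054 -0.2593  0.2176] [-2.219 -2.221  0.   ]
wrist 0.71 [(np.float64(0.97), 0.042, [0.6052, -0.259])]
scene 0.6 [(np.float64(0.916), 0.042, [0.6061, -0.2608])]
side 0.77 [(np.float64(0.936), 0.042, [0.607, -0.2627])]
```

Descending straight by about 19.5 cm.

Emit:
carry_out(claw=[4,4,4,4,4,4,4,4,4,1,1,1,1,1,1], delta_pos=[[0,0.05,2.5],[0,0,3.5],[0,0,3.5],[0,0,3.5],[0,0,3],[0,0,2],[0,0,1],[0,0,0.5],[0,0,0],[0,0,0],[0,0,0],[0,0,0],[0,0,0],[0,0,0],[0,0,0]], angular=[[0,0,0],[0,0,0],[0,0,0],[0,0,0],[0,0,0],[0,0,0],[0,0,0],[0,0,0],[0,0,0],[0,0,0],[0,0,0],[0,0,0],[0,0,0],[0,0,0],[0,0,0]])

```text
clock: 22.7
position: [0.6065, -0.261, 0.0245]
ee_rot: [2.221, 2.221, 0.001]
force: [-1.1, 0.3, 6.9]
width: 0.184
gripper_force: 20.0
```

Emit:
carry_out(claw=[1,1,1,1,1,1,1,1,1,1,1,1,1,1,1,1,1,1,1,1], delta_pos=[[0,0,-1],[0,0,-3],[0,0,-4],[0,0,-4],[1.5,-1.2,-4],[3,-1.3,-2],[3.2,-1.3,0],[3.2,-1.3,0],[3.2,-1.3,0],[3.2,-1.3,0],[3.2,-1.3,0],[3.2,-1.3,0],[3.2,-1.3,0],[3.2,-1.3,0],[3.2,-1.3,0],[2.8,-0.8,0],[0,0,0],[0,0,0],[0,0,0],[0,0,0]], angular=[[0,0,0],[0,0,0],[0,0,0],[0,0,0],[0,0,0],[0,0,0],[0,0,0],[0,0,0],[0,0,0],[0,0,0],[0,0,0],[0,0,0],[0,0,0],[0,0,0],[0,0,0],[0,0,0],[0,0,0],[0,0,0],[0,0,0],[0,0,0]])

```text
clock: 24.7
position: [0.4563, 0.099, 0.2038]
ee_rot: [2.224, 2.219, -0.0]
force: [-0.0, -1.1, -0.8]
width: 0.186
gripper_force: 20.0
```

```bash
python3 w.py box .042 .456 .1755; python3 - <<'E'
from h import *
save(arm.get_image('wrist'),'w5')
E
```

```text
24.7 [0.4563 0.099  0.2038] [ 2.224  2.219 -0.   ]
wrist 0.92 [(np.float64(0.984), 0.042, [0.4557, 0.1755])]
scene 0.82 [(np.float64(0.904), 0.042, [0.4546, 0.1767])]
side 0.67 [(np.float64(0.898), 0.042, [0.4608, 0.1697])]
```

View pics/w5.png

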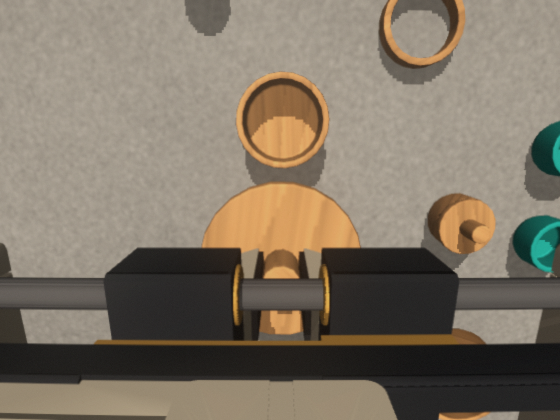

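Box_c is at (283,120), clear of the held lid. Going over it and down to about 2 cm above.

Emit:
carry_out(claw=[1,1,1,1,1,1,1,1,1,1], delta_pos=[[2,0,0],[3.3,-0.05,0],[2.3,0,2],[0,0,3.5],[0,0,3.5],[0,0,2.5],[0,0,0.5],[0,0,0],[0,0,0],[0,0,0]], angular=[[0,0,0],[0,0,0],[0,0,0],[0,0,0],[0,0,0],[0,0,0],[0,0,0],[0,0,0],[0,0,0],[0,0,0]])

```text
clock: 26.05
position: [0.4565, 0.1766, 0.0851]
ee_rot: [2.221, 2.221, 0.004]
force: [0.6, -0.3, -0.1]
width: 0.186
gripper_force: 20.0
```

Emit:
carry_out(claw=[1,1,1,1,1,1,1], delta_pos=[[-0.15,-0.05,0.8],[0,0,0.7],[0,0,0.6],[0,0,0.3],[0,0,0.2],[0,0,0],[0,0,0]], angular=[[0,0,0],[0,0,0],[0,0,0],[0,0,0],[0,0,0],[0,0,0],[0,0,0]])

```text
clock: 26.75
position: [0.4546, 0.1746, 0.0581]
ee_rot: [-2.221, -2.221, 0.001]
force: [-3.6, -0.6, 10.1]
width: 0.185
gripper_force: 20.0
```

Contact is made at seating height, so I'm releasing, rising and heading towards lid_d (0.3605, −0.2975).

Emit:
carry_out(claw=[4,4,4,4,4,4,4,4,4,4,4], delta_pos=[[0,0,0],[0,0,0],[0,0,0],[0,0,0],[0,0,-2],[0,0,-3],[0,0,-4],[0,0,-4],[0,0,-4],[0,0,0],[0,0,0]], angular=[[0,0,0],[0,0,0],[0,0,0],[0,0,0],[0,0,0],[0,0,0],[0,0,0],[0,0,0],[0,0,0],[0,0,0],[0,0,0]])

```text
clock: 27.85
position: [0.4555, 0.1748, 0.2284]
ee_rot: [2.221, 2.221, 0.003]
force: [-0.9, -0.4, 0.3]
width: 0.436
gripper_force: 0.0
```

```bash
python3 - <<'E'
from h import *
a=arm.get_image('wrist')['frame']; b=arm.get_image('side')['frame'][220:290,215:305]
cv2.imwrite('pics/w6.png',np.hstack([a[:,100:460],np.vstack([cv2.resize(b,(360,280),interpolation=cv2.INTER_CUBIC),np.zeros((140,360,3),np.uint8)])])[:,:,::-1])
E
```

```text
(no output)
```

View pics/w6.png

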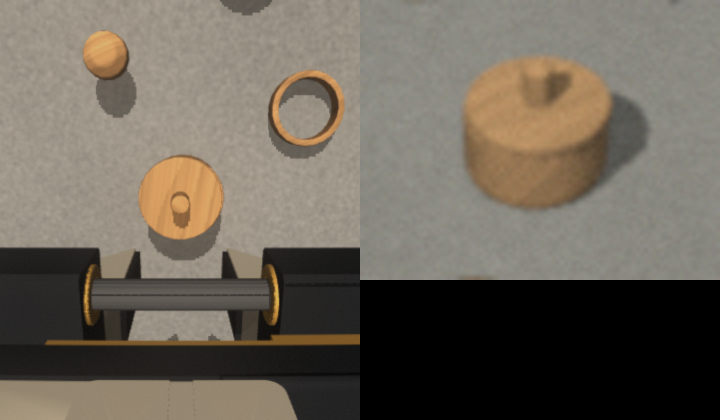

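Lid_c sits flat (crop (180,198)). Moving over lid_d.

Emit:
carry_out(claw=[4,4,4,4,4,4,4,4,4,4,4,4,4,4,4,4,4,4], delta_pos=[[-2,0,0],[-3.5,0,0],[-3.5,0,0],[-3.5,0,0],[-3.5,0,0],[-3.5,0,0],[-3.5,0,0],[-3.5,0,0],[-3.5,-1.3,0],[-3.5,-1.4,0],[-3.5,-1.4,0],[-3.5,-1.4,0],[-3.5,-1.4,0],[-3.2,-1.4,0],[0,-1.2,0],[0,0,0],[0,0,0],[0,0,0]], angular=[[0,0,0],[0,0,0],[0,0,0],[0,0,0],[0,0,0],[0,0,0],[0,0,0],[0,0,0],[0,0,0],[0,0,0],[0,0,0],[0,0,0],[0,0,0],[0,0,0],[0,0,0],[0,0,0],[0,0,0],[0,0,0]])

```text
clock: 29.75
position: [0.3608, -0.296, 0.2274]
ee_rot: [-2.218, -2.224, -0.0]
force: [0.1, -1.2, -0.5]
width: 0.436
gripper_force: 0.0
```

```bash
python3 w.py lid .049 .3605 -.298
```

```text
29.8 [ 0.3608 -0.296   0.2274] [-2.218 -2.224 -0.   ]
wrist 0.85 [(np.float64(0.983), 0.049, [0.3586, -0.2964])]
scene 0.65 [(np.float64(0.938), 0.049, [0.3611, -0.2977])]
side 0.81 [(np.float64(0.854), 0.049, [0.3626, -0.2976])]
```

Emit:
carry_out(claw=[4,4,4,4,4,4,4,4,4,1,1,1,1,1,1], delta_pos=[[-0.1,-0.05,3],[0,0,3.5],[0,0,3.5],[0,0,3.5],[0,0,3],[0,0,2.3],[0,0,1.2],[0,0,0.5],[0,0,0],[0,0,0],[0,0,0],[0,0,0],[0,0,0],[0,0,0],[0,0,0]], angular=[[0,0,0],[0,0,0],[0,0,0],[0,0,0],[0,0,0],[0,0,0],[0,0,0],[0,0,0],[0,0,0],[0,0,0],[0,0,0],[0,0,0],[0,0,0],[0,0,0],[0,0,0]])

```text
clock: 31.55
position: [0.36, -0.2986, 0.0233]
ee_rot: [2.221, 2.221, 0.001]
force: [-1.0, 1.3, 6.4]
width: 0.185
gripper_force: 20.0
```

Emit:
carry_out(claw=[1,1,1,1,1,1,1,1,1,1,1,1,1,1,1,1,1,1], delta_pos=[[0,0,-1],[0,0,-3],[0,0,-4],[0,0,-4],[0,0,-4],[1.2,1.8,-2],[1.2,3.5,0],[1.2,3.5,0],[1.2,3.5,0],[1.2,3.5,0],[1.2,3.5,0],[1.2,3.5,0],[1.2,3.5,0],[1.2,3.5,0],[0,0,0],[0,0,0],[0,0,0],[0,0,0]], angular=[[0,0,0],[0,0,0],[0,0,0],[0,0,0],[0,0,0],[0,0,0],[0,0,0],[0,0,0],[0,0,0],[0,0,0],[0,0,0],[0,0,0],[0,0,0],[0,0,0],[0,0,0],[0,0,0],[0,0,0],[0,0,0]])

```text
clock: 33.35
position: [0.6564, -0.1914, 0.2033]
ee_rot: [2.223, 2.219, -0.001]
force: [-0.6, 0.2, -2.0]
width: 0.184
gripper_force: 20.0
```

```bash
python3 w.py box .049 .658 -.106; python3 - <<'E'
from h import *
save(arm.get_image('wrist'),'w7')
E
```

```text
33.4 [ 0.6564 -0.1914  0.2033] [ 2.223e+00  2.219e+00 -1.000e-03]
wrist 0.79 [(np.float64(0.982), 0.049, [0.6576, -0.1058])]
scene 0.67 [(np.float64(0.807), 0.049, [0.6588, -0.1058])]
side 0.6 [(np.float64(0.917), 0.049, [0.6615, -0.1104])]
```

View pics/w7.png

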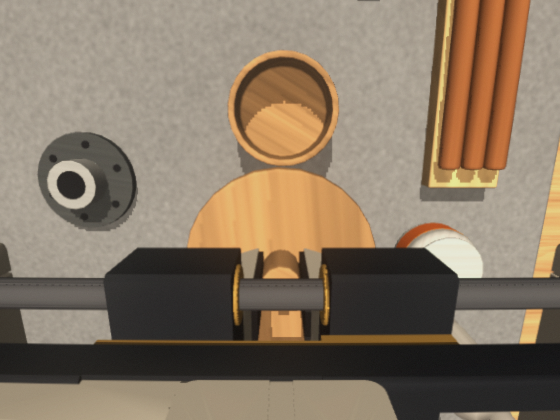

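Box_d is at (283,108) and the lid is held level. Going over the box.

Emit:
carry_out(claw=[1,1,1,1,1,1,1,1,1,1], delta_pos=[[2.5,0,0],[3.5,0.05,0],[2.3,0,2],[0,0,3.5],[0,0,3.5],[0,0,2],[0,0,0.5],[0,0,0],[0,0,0],[0,0,0]], angular=[[0,0,0],[0,0,0],[0,0,0],[0,0,0],[0,0,0],[0,0,0],[0,0,0],[0,0,0],[0,0,0],[0,0,0]])

```text
clock: 34.7
position: [0.659, -0.1076, 0.0894]
ee_rot: [2.22, 2.22, 0.003]
force: [0.7, -0.3, -1.0]
width: 0.19
gripper_force: 20.0
```

Emit:
carry_out(claw=[1,1,1,1,1,1,1], delta_pos=[[0,-0.1,0.8],[0,0,0.8],[0,0,0.6],[0,0,0.3],[0,0,0.2],[0,0,0],[0,0,0]], angular=[[0,0,0],[0,0,0],[0,0,0],[0,0,0],[0,0,0],[0,0,0],[0,0,0]])

```text
clock: 35.4
position: [0.6567, -0.1072, 0.0614]
ee_rot: [-2.221, -2.221, 0.0]
force: [-4.2, 0.9, 8.2]
width: 0.191
gripper_force: 20.0
```

Emit:
carry_out(claw=[4,4,4,4,4,4,4,4,4,4,4], delta_pos=[[0,0,0],[0,0,0],[0,0,0],[0,0,0],[0,0,-2],[0,0,-3],[0,0,-4],[0,0,-4],[0,0,-4],[0,0,0],[0,0,0]], angular=[[0,0,0],[0,0,0],[0,0,0],[0,0,0],[0,0,0],[0,0,0],[0,0,0],[0,0,0],[0,0,0],[0,0,0],[0,0,0]])

```text
clock: 36.5
position: [0.6575, -0.1074, 0.2318]
ee_rot: [2.22, 2.22, 0.002]
force: [0.1, 0.4, -0.5]
width: 0.435
gripper_force: 0.0
```

```bash
python3 - <<'E'
from h import *
a=arm.get_image('wrist')['frame']; b=arm.get_image('side')['frame'][150:340,90:310]
cv2.imwrite('pics/w8.png',np.hstack([a[:,120:440],np.vstack([cv2.resize(b,(480,414),interpolation=cv2.INTER_CUBIC),np.zeros((6,480,3),np.uint8)])])[:,:,::-1])
E
```

```text
(no output)
```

View pics/w8.png

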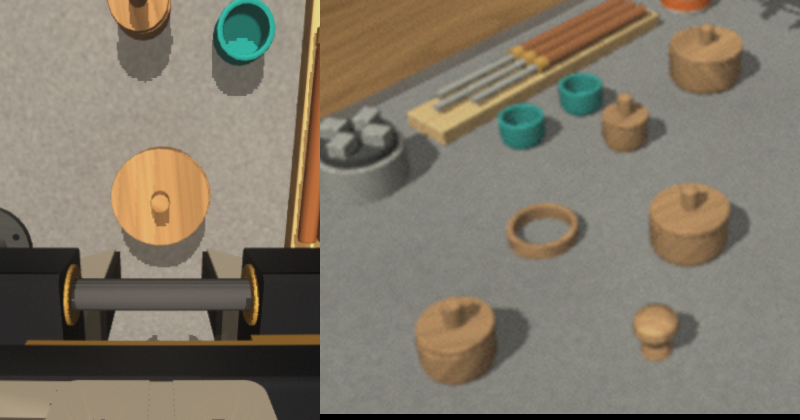

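All four lids lie flat on their boxes: side crop a (625,125), b (457,340), c (690,222), d (705,57). The ring and drawer knob stand untouched, and the gripper is clear.

```bash
python3 -c "
from cell import arm
print(arm.sign_off())"
```

```text
the job is handed in; nothing more can be done
None
```

All four lids are on their matching boxes, knob up, lying flat in the pictures and released; the ring and drawer knob were not touched, and the job was handed in at about 37 s (no verdict was returned).

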